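Hold the last stool leg into its corner for screwing

TASK

A small footstool frame lies upside down on the bench with three legs screwed in and one corner still empty. Of the three spare legs standing beside it, take the one that matches the fitted legs (one spare is cut too short, one has never had its rebate cut; leave those two, the tape roll and the tape measure where they are), stand it upright in the empty corner with its rebated faces against the two rails, and act as my third hand: keep pressing it sideways into the corner, with a steady push of about 10 N on each of the two rails, so that I can drive the screws. Finish while still holding and pressing it; do not let go.

Things in the scene. Friction and masses are not known exactly. Their poses are not given: they have to be found in the camera images.
- stool: Upside-down wooden footstool frame, rigid and fixed to the bench. Origin: its centre at bench level, z up. Outer size 200 mm along x, 230 mm along y; rails 18 mm thick, 40 mm high. Legs 105 mm tall are screwed into its (-x,-y), (+x,-y), (+x,+y) corners; the (-x,+y) corner is empty. Two 22 mm high cleats lie inside the +x and -y rails.
- open_corner (a point): The empty inside corner: the vertical line where the inner faces of front and side rail meet, at bench level. Axes as the stool's, x and y along the rails; the frame's inside lies to +x and -y. The leg is home when its axes match these and its centre is 8 mm along +x, 8 mm along -y, 52.5 mm up. Press along -x (front rail) and +y (side rail).
- front_rail: The rail along the stool's -x side, 230 mm long, 18 mm thick, 40 mm high; its inner face is the x = 0 plane of open_corner. Origin at the middle of its underside.
- side_rail: The rail along the stool's +y side, 164 mm long, 18 mm thick, 40 mm high; its inner face is the y = 0 plane of open_corner. Origin at the middle of its underside.
- leg_sound_mid (a point): Centre, half-way up, of the sound spare leg: wood, 105 mm tall, about 0.1 kg, foot with steel glide up, z up. Above 42 mm it is 44 mm square about this axis: grip there. The lowest 42 mm are 30 mm square: 14 mm are cut away on its -x and +y sides (those faces lie 8 mm from the axis). Standing on the bench in the corner it overhangs the rails, clearing them by 2 mm.
- leg_sound: The same sound leg; origin on the axis of its 44 mm square part at its underside, axes as for leg_sound_mid.
- leg_short_mid (a point): Centre, half-way up, of the spare leg that was cut too short: rebated in the same way but 80 mm tall. Leave it standing.
- leg_uncut_mid (a point): Centre, half-way up, of the spare leg without a rebate: 105 mm tall and 44 mm square all the way down, so it does not fit the corner. Leave it standing.
- tape_roll_mid (a point): Roll of masking tape, 100 mm across and 24 mm high, lying flat (its centre). Leave alone.
- tape_measure_mid (a point): Tape measure, 65 x 71 x 65 mm, standing on the bench (point 13 mm above it). Leave alone.

How it is judged:
By the outcome, as a careful person would: the job done as asked, in the order asked, and still so for the second after the job is handed in, while the arm keeps its last pose, push and grip.
It also fails if it takes over 48 s, if anything falls off the work surface, if the arm or the gripper's body presses on something with over 40 N, if the wrist force passes 120 N, or if a joint passes its speed limit or range.

ROBOT

A 6-joint arm with a two-finger parallel gripper is mounted at the origin on the work surface; the furniture and walls round the work are solid. World frame = base frame: x ahead of the robot, y to its left, z up, the work surface at z = 0. Lengths are in mm, angles in rad, forces in N, time in s.
With the tool pointing down it reaches from about 400 to 925 mm from the base axis. Payload 3.4 kg.
Tool frame: the origin (TCP) lies at the very end of the fingers, on their centre line; the grasp point (between the pads) lies 19 mm behind it; z points along the fingers, y is the direction in which the jaws open and shut (so a half turn about z gives the same grasp; the last joint's range is limited). The gripper opens to 85 mm and grips with 20 to 120 N. Pads are 22 mm wide; open, the fingers measure 114 mm over their backs; the gripper's body (76 mm by 85 mm) begins 54 mm behind the grasp point. The pads swing forward as they close: fully open they stand 13 mm farther back than shut.
Start: joints at [1.133, 0.307, 1.506, -0, 1.328, -0.073], TCP at [205.162, 537.159, 231.305] pointing down, gripper open.
Joint ranges: [-3.12, 3.12], [-1.05, 2.28], [0.14, 2.33], [-1.42, 4.57], [0.1, 2.73], [-2.68, 2.68]. Speed limits (rad/s): [2.57, 2.57, 3.14, 3.14, 3.14, 3.14].

INTERFACE

Orientations are given as [roll, pitch, yaw] about the fixed x, y, z axes, in that order (R = Rz(yaw) Ry(pitch) Rx(roll)).
In Python, from cell import arm, claw, kin, telemetry, eyes, ticket gives the robot as it stands. Calls block until the motion is done:
- arm.reach(position, orientation): joint-space move of the TCP to a pose.
- arm.movel(position, rate=150, ori=None): straight line of the TCP; ori=None keeps the orientation; rate is the mean speed in mm/s.
- arm.move_joints(angles): joint-space move.
- claw.command_gripper(opening, force=None): opening from 0.0 (shut) to 1.0 (fully open); force is the grip in N (None keeps the last); returns when the fingers have stopped.
- arm.hold(seconds).
- kin.solve_ik(position, orientation): joint angles nearest the present ones, or None.
- telemetry.read_state(): the state.
- eyes.capture(name): name is "scene" or "side" or "wrist"; returns (picture, depth): 480x640x3 uint8, blue, green, red; 480x640 float32, mm along the optical axis (not along the pixel's ray), 0 where there is no reading.
- eyes.camera_params(name): a dict with "K" (3x3 intrinsics, pixels), "D" ([k1, k2, p1, p2, k3] as OpenCV has them; the pictures are not rectified), "eye" and "attitude" of the camera in the world. Camera axes: x right, y down, z forward; pixel columns grow to the right and rows downward; lengths in mm; the calibration is good to about 2 mm. A picture is of the moment at which its call begins: read the wrist's pose just before it. camera_params takes no time and is no camera call; for the wrist camera it gives the pose at the moment of the call.
A pose or a line that the arm cannot do raises arm.PlanningError and nothing moves.
- ticket.finish_job(): hands the job in, once; it reports no verdict.
The state is a dict: "t": time; "joint_positions": joint angles; "joint_vel": joint speeds; "effort": joint torques, N m; "ee_pos": TCP position; "eef_rot": TCP orientation; "wrist_force": force on the tool from outside, world axes, zero at the start; "wrist_torque": the same for the moment, N m; "grip_width": opening from 0.0 (shut) to 1.0 (fully open).
Only numpy, scipy, OpenCV 4.12 (cv2) and the standard library are available. Lean on these libraries where they do the work, as an engineer would, in place of code of your own. Each camera call takes 0.05 s, during which the arm holds its last target. There are 200 camera calls.

## Working session

There is one attempt and no reset: what is moved stays moved. The work goes in short steps, each a Python script; the robot and the scene stay as the last script left them, time stands still between calls to the robot, and variables do not carry over. Pictures are saved under pics/ and viewed, about 8 in all and at most 12, crops included, and the job is handed in when it is done.

```bash
ls; mkdir -p pics; cat > h.py <<'E'
from cell import arm, claw, kin, telemetry, eyes, ticket
import numpy as np, cv2
from scipy.spatial.transform import Rotation as R
E
python3 - <<'E'
from h import *
for n in("scene","side"):
    p=eyes.camera_params(n); im,d=eyes.capture(n)
    cv2.imwrite(f"pics/{n}0.png",im); np.savez(f"{n}0.npz",im=im,d=d)
    print(n,p)
s=telemetry.read_state(); print(s)
E
```

```text
pics
scene {'K': array([[536.67711944,   0.        , 314.34861213],
       [  0.        , 536.67711944, 239.15632611],
       [  0.        ,   0.        ,   1.        ]]), 'D': array([-0.11987915,  0.        ,  0.        ,  0.        ,  0.        ]), 'eye': array([  82.08915267, -622.01888069,  845.55659302]), 'attitude': array([-2.40926439,  0.00855438, -0.69008291])}
side {'K': array([[565.30519062,   0.        , 314.63876162],
       [  0.        , 565.30519062, 246.50769393],
       [  0.        ,   0.        ,   1.        ]]), 'D': array([-0.01231695,  0.        ,  0.        ,  0.        ,  0.        ]), 'eye': array([296.92295306, 782.17829838, 387.0241457 ]), 'attitude': array([-1.92590495,  0.02852113, -2.90071201])}
{'t': 0.1, 'joint_positions': array([ 1.13250550e+00,  3.07509176e-01,  1.50755817e+00,  5.30513379e-06,
        1.32840684e+00, -7.34892722e-02]), 'joint_vel': array([-0.00158533, -0.00131625, -0.0042231 ,  0.00039919,  0.00015991,
        0.00017061]), 'effort': array([-6.15933459e-04, -4.58526886e+01, -2.52607316e+01, -2.38608473e-04,
        5.52343496e-03,  1.63447299e-05]), 'ee_pos': array([204.88361056, 536.57782444, 230.46104957]), 'eef_rot': array([-3.13971658e+00, -1.43281840e-04,  2.77678969e+00]), 'wrist_force': array([0.28091667, 0.22950864, 0.23256452]), 'wrist_torque': array([ 0.02602877,  0.08044908, -0.02333841]), 'grip_width': 1.0008778377572662}
```

View pics/scene0.png

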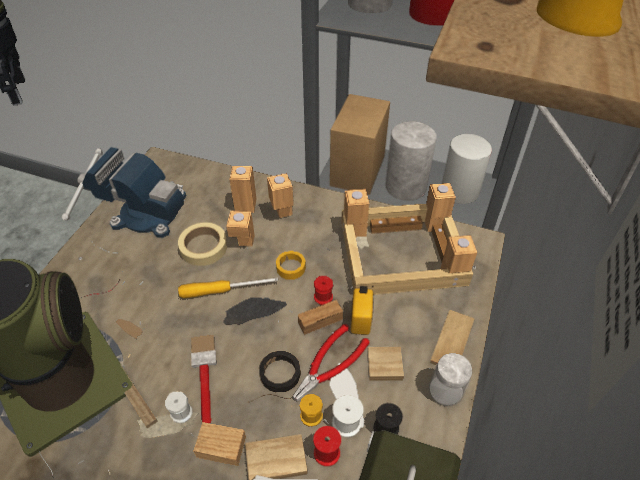

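View pics/side0.png

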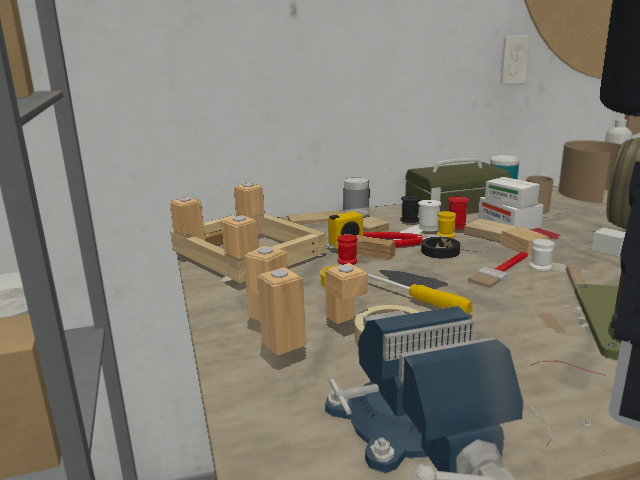

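```bash
cat >> h.py <<'E'
def cloud(d,p):
    v,u=np.nonzero(d>0); z=d[v,u].astype(float)
    n=cv2.undistortPoints(np.stack([u,v],1).astype(float)[:,None],p["K"],p["D"])[:,0]
    c=np.c_[n*z[:,None],z]
    return R.from_euler("xyz",p["attitude"]).apply(c)+p["eye"],u,v
E
python3 - <<'E'
from h import *
big=np.zeros((560,780,3),np.uint8)
for n in("scene","side"):
    f=np.load(n+"0.npz"); P,u,v=cloud(f["d"],eyes.camera_params(n))
    b=P[(abs(P[:,2])<6)]; print(n,len(P),len(b),np.median(b[:,2]) if len(b) else None)
    for lo,hi,l in((15,30,'22'),(35,46,'40'),(60,70,'65'),(74,86,'80'),(99,112,'105')):
        m=(P[:,2]>lo)&(P[:,2]<hi)&(P[:,0]>150)&(P[:,0]<1000)&(abs(P[:,1])<700)
        G=np.zeros((280,340),np.uint8) # 5mm grid
        ij=np.c_[(P[m,0]-100)//4,(P[m,1]+700)//5].astype(int)
        acc=np.zeros((280,340));ok=(ij[:,0]<280)&(ij[:,1]<340);np.add.at(acc,(ij[ok,0],ij[ok,1]),1)
        nn,lab,st,cc=cv2.connectedComponentsWithStats((acc>1).astype(np.uint8))
        for k in range(1,nn):
            if st[k,4]>30: print(l,"x",cc[k,1]*4+100,"y",cc[k,0]*5-700,"area",st[k,4]*20,"ext",st[k,3]*4,st[k,2]*5)
E
```

```text
scene 306015 86085 -0.03465066912644943
22 x 199.13084112149534 y -332.3714953271028 area 8560 ext 124 165
22 x 307.14529914529913 y -8.418803418803464 area 2340 ext 112 75
22 x 294.66666666666663 y 242.7642276422764 area 2460 ext 68 115
22 x 311.51724137931035 y -238.3620689655172 area 2320 ext 76 80
22 x 363.6937799043062 y 97.1052631578948 area 4180 ext 100 100
22 x 435.62068965517244 y -201.12068965517238 area 2320 ext 88 55
22 x 461.71122994652404 y -343.34224598930484 area 3740 ext 80 85
22 x 471.95238095238096 y -65.11904761904759 area 1680 ext 60 65
22 x 631.3714285714286 y -269.7857142857143 area 1400 ext 172 115
22 x 730.7081712062256 y -152.41245136186774 area 5140 ext 124 170
22 x 863.4444444444445 y 657.2222222222222 area 720 ext 60 80
22 x 922.2307692307693 y 556.4423076923076 area 1040 ext 64 115
40 x 303.4545454545455 y -335.22727272727275 area 880 ext 36 40
40 x 327.8222222222222 y 224.55555555555543 area 900 ext 104 100
40 x 473.5111111111111 y -163.55555555555554 area 900 ext 40 40
40 x 603.3351206434317 y -198.37801608579093 area 7460 ext 196 285
40 x 743.80327868
[... 3892 characters left out ...]
-439.8414985590778 area 6940 ext 652 385
80 x 436.35 y 60.0 area 1600 ext 60 60
80 x 503.3939393939394 y 158.4848484848485 area 660 ext 64 40
80 x 638.6285714285714 y -55.0 area 700 ext 64 40
105 x 625.5406698564593 y -473.8995215311005 area 8360 ext 772 445
105 x 278.63529411764705 y 364.2941176470588 area 1700 ext 104 60
105 x 325.0 y 298.0769230769231 area 1040 ext 116 60
105 x 505.4222222222222 y 148.72222222222217 area 1800 ext 64 60
105 x 549.2307692307693 y 73.71794871794873 area 1560 ext 56 50
105 x 640.7878787878788 y -62.27272727272725 area 1320 ext 56 50
105 x 703.5454545454545 y -280.90909090909093 area 880 ext 56 40
105 x 785.3061224489796 y -159.8979591836735 area 980 ext 56 45
```

The scene view shows the spare legs at about (242,188), (280,193) and (240,228). The empty corner is near (355,280), with the yellow tape measure close by at (362,310). The leg at (280,193) looks like the tall rebated one. Next I fit the poses.

```bash
cat >> h.py <<'E'
def rect(P,c,zlo,zhi,r=36):
    m=(np.hypot(P[:,0]-c[0],P[:,1]-c[1])<r)&(P[:,2]>zlo)&(P[:,2]<zhi)
    (x,y),s,a=cv2.minAreaRect(P[m,:2].astype(np.float32)); return np.array([x,y]),np.array(s),a,m.sum(),np.median(P[m,2])
E
python3 - <<'E'
from h import *
np.set_printoptions(precision=1,suppress=True)
C={'sound?':(548,70),'uncut?':(503,147),'short':(435,57),'A':(641,-66),'B':(704,-286),'Cc':(787,-164)}
for n in("scene","side"):
    f=np.load(n+"0.npz"); P,u,v=cloud(f["d"],eyes.camera_params(n)); 
    for k,c in C.items():
        t=80 if k=='short' else 105
        print(n,k,*rect(P,c,t-2.5,t+8))
    for k in ('sound?','uncut?'):
        m=(np.hypot(P[:,0]-C[k][0],P[:,1]-C[k][1])<36)&(P[:,2]>8)&(P[:,2]<36)
        h=(np.hypot(P[:,0]-C[k][0],P[:,1]-C[k][1])<36)&(P[:,2]>50)&(P[:,2]<95)
        a=np.zeros((160,160,3),np.uint8)
        for mm,col in((h,(0,0,255)),(m,(0,255,0))):
            q=((P[mm,:2]-C[k])*2+80).astype(int); a[np.clip(q[:,1],0,159),np.clip(q[:,0],0,159)]=col
        a=cv2.resize(a[::-1],(300,300),interpolation=0); cv2.imwrite(f"pics/p_{n}_{k[:2]}.png",a)
a=np.hstack([cv2.imread(f"pics/p_{n}_{k}.png") for n in("scene","side") for k in("so",)]) 
s=np.load("scene0.npz")["im"][150:250,220:320]; s=cv2.resize(s,(300,300),interpolation=cv2.INTER_CUBIC)
d=np.load("side0.npz")["im"][220:370,230:380]; d=cv2.resize(d,(300,300),interpolation=cv2.INTER_CUBIC)
cv2.imwrite("pics/m.png",np.vstack([a,np.hstack([s,d])]))
E
```

```text
scene sound? [549.8  69.2] [38.2 36.3] 66.01249694824219 100 103.96156635040785
scene uncut? [504.5 146.3] [37.1 38.5] 45.707454681396484 98 104.03153378051087
scene short [436.8  56.5] [36.5 36.3] 42.924259185791016 105 78.92179631862712
scene A [642.7 -67.1] [38.1 36.7] 60.34129333496094 86 103.98366737949976
scene B [ 706.5 -289.8] [36.8 32.9] 60.44309616088867 98 103.84563473214934
scene Cc [ 790.2 -166.6] [37.6 37.1] 58.091407775878906 105 104.02660461252458
side sound? [553.3  71.4] [39.5 38.1] 70.85198974609375 236 103.49630505633746
side uncut? [508.  147.6] [37.5 36.8] 48.02897644042969 300 103.40633562193253
side short [439.2  58.4] [37.5 38.6] 44.281856536865234 241 78.61156077488147
side A [644.9 -65.6] [38.9 38.9] 53.40467071533203 152 103.67930767479078
side B [ 710.7 -286.1] [42.3 38.4] 62.72295379638672 92 104.11179384857095
side Cc [ 792.6 -164.6] [38.  38.9] 55.4365348815918 117 104.21468739586794
```

View pics/m.png

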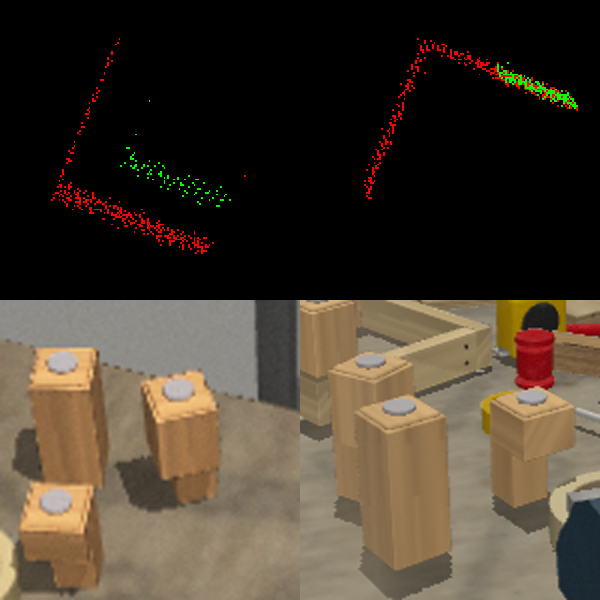

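Both tall candidates are clear in the picture. The sound leg is at about (551.5, 70) with yaw about 68°, and its rebates face world -y and -x. The stool's yaw is about 56.0°, and the home leg centre is about (561, -189). I'll check IK, then pick.

```bash
cat >> h.py <<'E'
LEG=np.array([551.5,70.3]); LY=np.radians(68.); HOME=np.array([561.,-188.7]); SY=np.radians(56.)
def O(y,k=0): return [np.pi,0,y+k*np.pi]
def st(t=""):
    s=telemetry.read_state(); print(t,"t%.2f"%s["t"],s["ee_pos"].round(1),"F",s["wrist_force"].round(1),"M",s["wrist_torque"].round(2),"w%.3f"%s["grip_width"],"j6 %.2f"%s["joint_positions"][5],"tilt",np.degrees(s["eef_rot"]).round(1)); return s
E
python3 - <<'E'
from h import *
best=None
for k in(0,-1):
    a=kin.solve_ik([*LEG,50],O(LY,k)); b=kin.solve_ik([*HOME,50],O(SY,k)); print(k,a,b)
    if a is not None and b is not None and (best is None or abs(a[5])+abs(b[5])<best[0]): best=(abs(a[5])+abs(b[5]),k)
k=best[1]; print("k",k)
open("k.txt","w").write(str(k))
claw.command_gripper(1.0)
arm.reach([*LEG,180],O(LY,k)); st()
p=eyes.camera_params("wrist"); im,d=eyes.capture("wrist")
cv2.imwrite("pics/w.png",im); np.savez("w.npz",im=im,d=d)
P,u,v=cloud(d,p); print(rect(P,LEG,102,113),rect(P,(505,147),102,113))
E
```

```text
0 [ 5.08093052e-02  4.77205935e-01  1.76738010e+00 -4.44089210e-16
  8.97006618e-01  4.34781741e-01] [-3.95833436e-01  5.14610799e-01  1.68653017e+00 -4.44089210e-16
  9.40451683e-01  1.97578510e-01]
-1 None None
k 0
 t2.41 [551.4  71.2 180.1] F [ 0.7 -0.3 -0.2] M [0.   0.01 0.02] w1.001 j6 0.43 tilt [-180.    -0.    68.1]
(array([552.72399902,  71.54495239]), array([34.02732468, 32.86903381]), 65.79472351074219, np.int64(1034), np.float64(103.64613966475426)) (array([507.9225769 , 147.58796692]), array([34.79808044, 35.25574875]), 47.99618911743164, np.int64(1283), np.float64(103.62303322825468))
```

View pics/w.png

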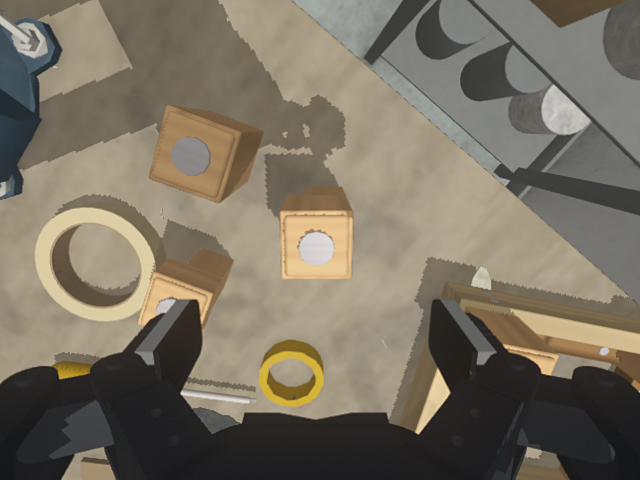

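The wrist view shows the target leg at about (316,247), square to the jaws, with clear space for both fingers. Grasping.

```bash
python3 - <<'E'
from h import *
c=[552.3,70.9]; y=np.radians(67.3)
arm.movel([*c,90],rate=150,ori=O(y)); arm.movel([*c,50],rate=80); st("down")
claw.command_gripper(0.0,force=90); st("grip")
arm.movel([*c,60],rate=60); st("lift")
arm.movel([*c,180],rate=150)
q=HOME+R.from_euler("z",SY).as_matrix()[:2,:2]@[10,-10]
arm.movel([*q,180],rate=200,ori=O(SY)); st("above")
im,d=eyes.capture("scene"); cv2.imwrite("pics/s1.png",im[130:370,200:520]); np.savez("s1.npz",im=im,d=d)
im,d=eyes.capture("wrist"); p=eyes.camera_params("wrist"); np.savez("w1.npz",im=im,d=d)
P,u,v=cloud(d,p); print(rect(P,[704+3,-288],100,110),rect(P,[788,-165],100,110),rect(P,[643,-66],100,110))
a=cv2.resize(cv2.imread("pics/s1.png"),(640,480)); im=cv2.resize(im,(0,0),fx=.25,fy=.25)
a[:120,480:]=im; cv2.imwrite("pics/s1b.png",a)
E
```

```text
down t3.86 [552.6  70.9  50.2] F [-0.4  0.   0.1] M [0.02 0.02 0.02] w1.000 j6 0.45 tilt [180.   -0.   67.3]
grip t4.33 [552.7  71.   50.7] F [-1.   0.9  5. ] M [-0.02  0.08 -0.01] w0.505 j6 0.45 tilt [179.9  -0.   67.3]
lift t4.64 [552.6  70.9  60.4] F [ 0.4  1.5 -1.8] M [0.02 0.01 0.02] w0.506 j6 0.45 tilt [180.   -0.   67.3]
above t7.03 [ 574.6 -184.9  179.9] F [-0.7  0.9 -1.6] M [-0.01  0.04  0.05] w0.504 j6 0.21 tilt [-180.    -0.    56.1]
(array([ 708.53424072, -287.79544067]), array([37.98959351, 39.35565186]), 55.983158111572266, np.int64(3246), np.float64(101.18911034408025)) (array([ 776.61450195, -170.28555298]), array([15.92778778, 21.11793137]), 57.10084915161133, np.int64(973), np.float64(100.99261962858355)) (array([636.98553467, -76.4647522 ]), array([14.46160412, 37.56335068]), 56.02241897583008, np.int64(1875), np.float64(101.00480694618571))
```

View pics/s1b.png

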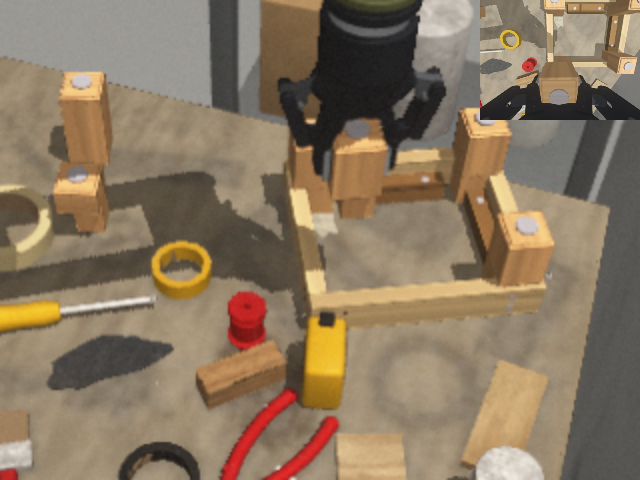

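The leg hangs upright over the open corner, with its rebated sides facing the front and side rails and the tape measure clear. Lower it, then press with force feedback.

```bash
cat >> h.py <<'E'
M=R.from_euler("z",SY).as_matrix()[:2,:2]
def meas(n=6):
    F=[]
    for _ in range(n): F.append(telemetry.read_state()["wrist_force"]); arm.hold(.03)
    F=np.mean(F,0); return np.r_[M.T@F[:2],F[2]]   # stool axes
def off():
    s=telemetry.read_state(); return M.T@(s["ee_pos"][:2]-HOME),s["ee_pos"][2]
E
python3 - <<'E'
from h import *
q=HOME+M@[10,-10]
arm.movel([*q,70],rate=150,ori=O(SY)); arm.hold(.2); F0=meas(10); np.save("F0.npy",F0); print("F0",F0.round(2),off())
arm.movel([*q,55],rate=60)
z=54.
while z>47:
    z-=.7; arm.movel([*q,z],rate=20); arm.hold(.1); f=meas(3)-F0; print("z%.1f"%z,f.round(1),off()[1].round(1))
    if f[2]>2: break
np.save("z.npy",z); st()
E
```

```text
F0 [ 0.17 -0.06 -1.19] (array([  9.99674167, -10.04646206]), np.float64(70.19463097303127))
z53.3 [-0.3  0.1 -0.5] 53.5
z52.6 [0.3 0.5 0.4] 52.6
z51.9 [-0.6  0.3 -0.1] 51.9
z51.2 [ 0.2  0.4 -0.1] 51.2
z50.5 [-0.1  0.6  2.5] 50.7
 t11.20 [ 575.  -186.    50.7] F [-0.3  0.4  1.9] M [ 0.02 -0.02 -0.02] w0.507 j6 0.21 tilt [180.  -0.  56.]
```

```bash
python3 - <<'E'
from h import *
F0=np.load("F0.npy"); z=50.6; o=np.array([10.,-10.])
def go(): arm.movel([*(HOME+M@o),z],rate=30); arm.hold(.05)
for i in range(24):
    f=meas(3)-F0
    e=np.array([f[0],-f[1]])  # reaction: +x from front rail, -y from side rail
    a,_=off(); print("o",o.round(1),"act",a.round(1),"f",f.round(1),_.round(1))
    if (e>3.5).all(): break
    if e[0]<=3.5: o[0]-=.8
    if e[1]<=3.5: o[1]+=.8
    go()
np.save("o.npy",o); st()
E
```

```text
o [ 10. -10.] act [ 10.  -10.2] f [0.1 0.3 3.7] 50.7
o [ 9.2 -9.2] act [ 9.3 -9.6] f [ 0.4 -1.1  2.4] 50.7
o [ 8.4 -8.4] act [ 8.5 -8.7] f [ 1.  -1.1  2.6] 50.7
o [ 7.6 -7.6] act [ 7.6 -7.8] f [ 0.5 -1.2  3.3] 50.7
o [ 6.8 -6.8] act [ 6.8 -6.9] f [ 1.4 -1.   4.2] 50.7
o [ 6. -6.] act [ 6.1 -6.1] f [ 1.2 -1.7  4.4] 50.7
o [ 5.2 -5.2] act [ 5.2 -5.3] f [ 1.3 -1.9  5.1] 50.7
o [ 4.4 -4.4] act [ 4.4 -4.5] f [ 1.4 -1.6  5.7] 50.7
o [ 3.6 -3.6] act [ 3.6 -3.7] f [ 1.6 -1.9  5.5] 50.7
o [ 2.8 -2.8] act [ 2.8 -2.9] f [ 1.7 -2.4  6.1] 50.7
o [ 2. -2.] act [ 2.  -2.1] f [ 1.7 -2.6  6.4] 50.7
o [ 1.2 -1.2] act [ 1.1 -1.2] f [ 2.1 -1.9  6.5] 50.7
o [ 0.4 -0.4] act [ 0.6 -0.8] f [ 3.8 -3.6  5.8] 50.7
 t16.10 [ 562.  -188.7   50.7] F [5.5 1.  4.3] M [ 0.15 -1.14  0.  ] w0.507 j6 0.20 tilt [180.  -0.  56.]
```

```bash
python3 - <<'E'
from h import *
F0=np.load("F0.npy"); z=50.6; o=np.load("o.npy")
for i in range(22):
    f=meas(4)-F0; e=np.array([f[0],-f[1]]); a,za=off(); print("t%.1f"%telemetry.read_state()["t"],"o",o.round(2),"z%.2f"%z,"act",a.round(2),za.round(2),"f",f.round(1))
    if i>6 and (abs(e-10.3)<.5).all() and 0.5<f[2]<5: break
    o+=np.array([-1,1])*np.clip((10.3-e)*.05,-.25,.25)
    z+=np.clip((f[2]-2.5)*.03,-.1,.1)
    arm.movel([*(HOME+M@o),z],rate=20); arm.hold(.1)
np.save("o.npy",np.r_[o,z])
for _ in range(4): arm.hold(.25); print((meas(3)-F0).round(1))
st()
E
```

```text
t16.2 o [ 0.4 -0.4] z50.60 act [ 0.64 -0.84] 50.71 f [ 3.6 -4.   5.2]
t16.7 o [ 0.15 -0.15] z50.68 act [ 0.58 -0.82] 50.71 f [ 3.8 -4.   3.8]
t17.2 o [-0.1  0.1] z50.72 act [ 0.4 -0.8] 50.69 f [ 4.  -4.5  3.5]
t17.7 o [-0.35  0.35] z50.75 act [ 0.2  -0.74] 50.66 f [ 4.6 -5.1  2.9]
t18.2 o [-0.6  0.6] z50.76 act [-0.06 -0.73] 50.67 f [ 4.4 -5.3  2.4]
t18.6 o [-0.85  0.85] z50.76 act [-0.17 -0.72] 50.69 f [ 4.9 -5.9  1.7]
t19.1 o [-1.1   1.07] z50.73 act [-0.18 -0.73] 50.67 f [ 5.6 -6.4  1.7]
t19.6 o [-1.34  1.26] z50.71 act [-0.19 -0.71] 50.71 f [ 5.9 -6.6  1.7]
t20.1 o [-1.56  1.45] z50.69 act [-0.23 -0.7 ] 50.68 f [ 6.4 -6.8  1.5]
t20.6 o [-1.75  1.62] z50.66 act [-0.24 -0.7 ] 50.72 f [ 7.2 -7.4  0.8]
t21.1 o [-1.91  1.77] z50.61 act [-0.28 -0.67] 50.68 f [ 7.3 -7.2  1.2]
t21.6 o [-2.06  1.92] z50.57 act [-0.27 -0.7 ] 50.73 f [ 7.6 -7.   0.6]
t22.0 o [-2.19  2.09] z50.51 act [-0.3  -0.65] 50.71 f [ 8.3 -7.7  0.8]
t22.5 o [-2.29  2.22] z50.46 act [-0.29 -0.66] 50.69 f [ 8.3 -7.4  1.2]
t23.0 o [-2.4   2.36] z50.42 act [-0.31 -0.67] 50.72 f [ 8.8 -7.8  1.4]
t23.5 o [-2.47  2.49] z50.39 act [-0.32 -0.64] 50.71 f [ 8.7 -7.8  0.6]
t24.0 o [-2.55  2.61] z50.33 act [-0.32 -0.66] 50.71 f [ 8.9 -8.5  1.1]
t24.4 o [-2.62  2.7 ] z50.29 act [-0.31 -0.64] 50.71 f [ 8.7 -8.   1.2]
t24.9 o [-2.7   2.82] z50.25 act [-0.33 -0.64] 50.71 f [ 9.2 -8.7  0.8]
t25.4 o [-2.76  2.9 ] z50.20 act [-0.32 -0.58] 50.7 f [ 9.1 -7.9  0.7]
t25.9 o [-2.82  3.02] z50.14 act [-0.33 -0.61] 50.7 f [ 9.4 -8.3  1.3]
t26.4 o [-2.87  3.12] z50.11 act [-0.33 -0.61] 50.72 f [ 9.4 -8.4  1.4]
[10.  -8.4  1.9]
[ 9.1 -7.8  1.3]
[10.3 -8.9  1.4]
[ 9.7 -8.8  1.4]
 t28.13 [ 561.3 -189.3   50.7] F [12.1  3.2 -0.4] M [ 0.52 -2.35 -0.08] w0.507 j6 0.19 tilt [179.6  -0.2  55.9]
```

```bash
python3 - <<'E'
from h import *
F0=np.load("F0.npy"); ox,oy,z=np.load("o.npy"); o=np.array([ox-.2,oy+.8])
for i in range(3):
    arm.movel([*(HOME+M@o),z],rate=20); arm.hold(.4); f=meas(10)-F0; print("o",o.round(2),"act",off(),"f",f.round(2))
    e=np.array([f[0],-f[1]])
    if (abs(e-10.2)<.5).all(): break
    o+=np.array([-1,1])*(10.2-e)*.45
np.save("o.npy",np.r_[o,z]); st()
for n in("scene","side"):
    im,d=eyes.capture(n); np.savez(n+"2.npz",im=im,d=d)
    P,u,v=cloud(d,eyes.camera_params(n)); print(n,rect(P,HOME,101,112,30))
    # leg faces vertical? plane fit of visible faces above rebate, in stool axes
    Q=(P[:,:2]-HOME)@M; 
    for ax,s in((0,-1),(0,1),(1,1),(1,-1)):
        for lo,hi in((50,97),(3,36)):
            r=22 if lo==50 else (8 if (ax,s) in((0,-1),(1,1)) else 22)
            m=(abs(Q[:,ax]-s*r)<5)&(abs(Q[:,1-ax])<7)&(P[:,2]>lo)&(P[:,2]<hi)
            if m.sum()>25:
                k=np.polyfit(P[m,2],Q[m,ax],1); print("face",ax,s,lo,m.sum(),"slope deg %.1f"%np.degrees(np.arctan(k[0])),"at %.1f"%np.median(Q[m,ax]))
a=np.load("scene2.npz")["im"][190:310,320:480]; b=np.load("side2.npz")["im"][170:290,150:310]
cv2.imwrite("pics/f.png",np.hstack([cv2.resize(x,(400,300),interpolation=cv2.INTER_CUBIC) for x in(a,b)]))
E
```

```text
o [-3.11  4.01] act (array([-0.35372517, -0.5645434 ]), np.float64(50.69954202924438)) f [ 9.91 -9.97 -0.04]
 t29.12 [ 561.3 -189.3   50.7] F [13.6  3.  -1.3] M [ 0.53 -2.59 -0.11] w0.505 j6 0.19 tilt [179.5  -0.3  55.9]
scene (array([ 556.30419922, -193.86338806]), array([26.89534187, 56.69863892]), 55.07417678833008, np.int64(180), np.float64(103.09264192417868))
face 0 -1 50 122 slope deg -0.1 at -22.0
side (array([ 564.32635498, -186.390625  ]), array([38.12736511, 54.9398613 ]), 59.73207092285156, np.int64(167), np.float64(104.18015476181569))
face 0 1 50 122 slope deg -0.3 at 21.8
face 1 1 50 37 slope deg 3.5 at 24.7
```

View pics/f.png

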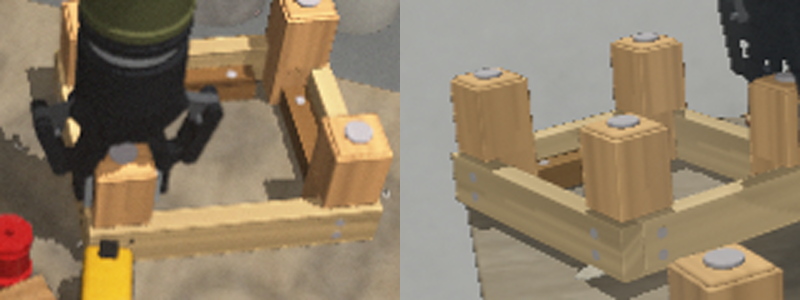

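```bash
python3 - <<'E'
from h import *
F0=np.load("F0.npy"); ox,oy,z=np.load("o.npy"); o=np.array([ox,oy]); z-=.6
for i in range(4):
    arm.movel([*(HOME+M@o),z],rate=20); arm.hold(.5); f=meas(12)-F0; print("f",f.round(2),off())
    e=np.array([f[0],-f[1]])
    if (abs(e-10.1)<.5).all(): break
    o+=np.array([-1,1])*(10.1-e)*.4
arm.hold(1.0); f=meas(12)-F0; print("after 1s",f.round(2)); st()
if abs(f[0]-10)<1 and abs(f[1]+10)<1: ticket.finish_job(); print("done")
E
```

```text
f [ 9.91 -8.76  3.94] (array([-0.34393848, -0.56787566]), np.float64(50.69704256310459))
f [ 9.86 -9.55  2.85] (array([-0.3519979 , -0.54840059]), np.float64(50.70155792270287))
f [ 10.18 -10.07   2.59] (array([-0.37123098, -0.53170275]), np.float64(50.68865514432155))
after 1s [10.13 -9.84  2.68]
 t34.07 [ 561.2 -189.3   50.7] F [13.9  2.3  1.3] M [ 0.49 -2.67 -0.06] w0.503 j6 0.19 tilt [179.4  -0.3  55.9]
the job is handed in; nothing more can be done
done
```

The job is handed in at about 34 s on the robot's clock, and the arm is still gripping the matching leg and pressing it into the corner. I picked the 105 mm rebated spare, set it down upright in the empty corner with its rebated faces towards the two rails, and tuned the push using the wrist force readings.

**Last checks**
- **Push:** after holding for 1 s, the readings were 10.1 N on the front rail and 9.8 N on the side rail. The downward load on the bench was about 2.7 N. Bench friction is included in the sideways readings, so the true push on each rail is uncertain by roughly 1 N.
- **Height:** the tool was at 50.7 mm, the same as when the leg stood free on the bench, so the leg is down on the bench.
- **Position:** the arm stopped about 0.4 mm and 0.5 mm from the home position I had estimated from the cameras, with yaw at 55.9° against 56° for the stool.
- **Uprightness:** two camera face fits put the leg's tilt at 0.3° or less. A third, on only 37 points and probably partly on a finger, gave 3.5°, so I discounted it. The tool itself leans about 0.6° under the load.
- **Not seen directly:** the rebated faces against the rails were hidden from the cameras. I judged contact from the forces and the position where the leg stopped.
- **Other items:** the final view shows the tape measure where it was. I did not re-measure the other two spares or the tape roll, but the arm felt no contact with anything on the way.

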